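Move the work to the fume extractor and set it to high

TASK

Get the fume extractor ready for soldering: first push the small vice along the bench until it stands right in front of the middle of the extractor's intake grille, its near side within about 30 mm of the grille. Then push the extractor's speed lever (the tall round handle, not the low flat tab) along its slot, past the first detent (low), all the way to the second stop (high) at the far end of the slot, and leave it there. Only push with the fingers: do not lift the vice or anything else, and leave the flat tab and all the other things as they are.

Things in the scene. Friction and masses are not known exactly. Their poses are not given: they have to be found in the camera images.
- extractor: grey fume extractor fixed to the bench, a box 160 mm (its x) by 220 mm (its y) by 80 mm high; origin at the centre of its underside, z up. The intake grille is the face at x = -80 mm (148 mm wide along y, centred, dark with level bars), turned towards the vice; the opposite face has upright outlet slots. Two slotted black lever plates (46 x 96 mm, 4 mm thick) lie on its top, 38 mm either side of the centre in x, slots along its y; which of the two is nearer the grille changes
- speed_handle (a point): centre of the speed lever's handle: an upright round black handle, 24 mm in diameter and 30 mm high (15 mm above and below this point), on a thin steel stem; its top is 127 mm above the bench. It slides level along the extractor's -y direction as it goes from off to high
- speed_lever (a joint): travel of the speed lever, m: 0 = off (the start, end of the slot at the extractor's +y side), 0.022 = first detent (low), 0.044 = second stop (high, hard end of the slot at the -y side). It grows towards the extractor's -y. Each notch pulls the lever in; pushing it out of a notch takes about 6 to 8 N, and a few mm past half-way between two notches it snaps into the next one by itself and stays there
- flap_top (a point): centre of the low flat black tab (32 mm along the extractor's x, 7 mm thick, 16 mm high, top 107 mm above the bench) in the other lever plate, 76 mm from the speed lever's slot; works the outlet flap, not to be moved
- flap_tab (a joint): travel of the flat tab in its slot, m, 0 to 0.044 towards the extractor's -y; it stays where it is left (about 2 N moves it)
- mini_vise: small blue vice, 0.6 kg, standing loose on the bench in front of the grille, 60 to 95 mm short of its place. Origin on the underside, z up, x along its screw from the handle (-x) to the fixed jaw (+x). Its base plate is a 10 mm high slab from x = -32 to +54 mm and y = -31 to +31 mm; the jaws above it reach 53 mm high and y = -26 to +26 mm; the screw handle reaches x = -54 mm. Its +y side is turned towards the grille (within about 0.25 rad)
- tin_tip: round grey-lidded tin, 36 mm across and 18 mm high, standing on the extractor's top beyond the far ends of the two slots, clear of both; origin under its centre; not to be disturbed
- tape_1: black roll of tape lying flat on the bench, 62 mm across, 19 mm high; origin under its centre; not to be disturbed
- side_cutters: red-handled side cutters, 51 x 132 x 10 mm, lying on the bench; origin under the centre; not to be disturbed
- board_small: small circuit board, 46 x 62 x 11 mm, lying at the back of the bench; origin under the centre; not to be disturbed

How it is judged:
On the way, in this order (a step that is already met when the one before it is completed fails the run):
1. the vice stands in front of the middle of the grille (x of mini_vise in the frame of extractor above -0.155 m and y of mini_vise in the frame of extractor between -0.05 and 0.05 m and height (world z) of mini_vise below 0.008 m and angle between mini_vise's own z axis and vertical below 0.1 rad), for 0.2 s.
2. the speed lever is at the second stop (high) (value of joint speed_lever above 0.0405 m), for 0.2 s.
At the end, for the whole second after the job is handed in: the vice stands upright and at rest on the bench, its origin within 75 mm of the grille face and within 50 mm of the grille's middle sideways, and the speed lever rests within 3.5 mm of the second stop (all of step 1 and value of joint speed_lever above 0.0405 m and linear speed of mini_vise below 0.01 m/s and velocity of joint speed_lever between -0.01 and 0.01 m/s); the robot touches nothing.
It fails at once if the vice is lifted or tipped (height (world z) of mini_vise above 0.012 m or angle between mini_vise's own z axis and vertical above 0.25 rad).
It fails at once if the flat tab is moved more than 5 mm (distance of flap_top from where it was at the start of the episode above 0.005 m).
It fails at once if the speed lever is moved 10 mm or more before the vice is in place (value of joint speed_lever above 0.01 m and not (x of mini_vise in the frame of extractor above -0.155 m and y of mini_vise in the frame of extractor between -0.05 and 0.05 m)).
It fails at once if a bystander is moved more than 15 mm (distance of any of tin_tip, tape_1, side_cutters, board_small from where it was at the start of the episode above 0.015 m).
It also fails if it takes over 51 s, if anything falls off the work surface, if the arm or the gripper's body presses on something with over 40 N, if the wrist force passes 120 N, or if a joint passes its speed limit or range.

ROBOT

A 6-joint arm with a two-finger parallel gripper is mounted at the origin on a cart in front of the work surface, level with it; the furniture and walls round the work are solid. World frame = base frame: x ahead of the robot, y to its left, z up, the work surface at z = 0. Lengths are in m, angles in rad, forces in N, time in s.
With the tool pointing down it reaches from about 0.375 to 0.9 m from the base axis. Payload 3.1 kg.
Tool frame: the origin (TCP) lies at the very end of the fingers, on their centre line; the grasp point (between the pads) lies 19 mm behind it; z points along the fingers, x is the direction in which the jaws open and shut, and the axes are right-handed (so a half turn about z gives the same grasp; the last joint's range is limited). The gripper opens to 87 mm and grips with 3 to 60 N. Pads are 19 mm wide; open, the fingers measure 117 mm over their backs; the gripper's body (75 mm by 190 mm) begins 51 mm behind the grasp point.
Start: joints at [-1.48, 0.527, 1.433, -0, 1.181, -0.178], TCP at [0.167, -0.602, 0.223] pointing down, gripper open.
Joint ranges: [-3.08, 3.08], [-0.75, 2.2], [0.22, 2.44], [-1.43, 4.57], [0, 2.65], [-2.85, 2.85]. Speed limits (rad/s): [2.79, 2.79, 3.14, 3.14, 3.14, 3.14].

INTERFACE

Orientations are given as a 3x3 rotation matrix whose columns are the frame's x, y, z axes.
In Python, from plant import ctrl gives the robot as it stands.
- The arm moves only by the shell command python3 -m crank 'ROWS' [OPENING] [FORCE]. ROWS is JSON, a list of rows, each an object with "linear": the shift along the tool's x, y, z in m, a list of three; "delta_rot": the turn, a rotation vector about the tool's x, y, z in degrees, a list of three. A call has 1 to 5 rows; each row is the pose to reach, as a shift and turn from the pose measured when the call began, along the tool's axes at that moment; what a row does not reach only later rows make up. A row lasts 1/8 s, in which the tool goes at most 62.5 mm and 10.7 degrees, less where a joint would pass 70% of its speed; a pose out of reach is approached as far as the arm can. A call with a gripper value outside its range is refused whole. OPENING is the finger opening in m, from 0 to 0.087, set as the call begins (- or left out, the last holds). The fingers move at their own pace and stop on an object; FORCE is the grip in N (left out, the last holds). Time passes only in rows, so rows that repeat a pose let the fingers close. It gives the time, the measured TCP pose, the force and the opening at its end, in the units of the state.
- ctrl.state(): the state, without advancing time (a new reading comes with each control period).
- ctrl.get_image(name): name is "scene" or "top" or "wrist"; returns a dict with "pixels" (420x560x3 uint8, red, green, blue), "mtx" (3x3 intrinsics, pixels), "R" (3x3) and "t" (3): a world point X has camera coordinates R X + t. Camera axes: x right, y down, z forward; pixel columns grow to the right and rows downward; lengths in m; the calibration is good to about 2 mm. A picture is of the moment at which its call begins. There is no depth.
- ctrl.close_job(): hands the job in, once; it reports no verdict.
The state is a dict: "time_s": time; "joint_pos": joint angles; "joint_velocities": joint speeds; "tau": joint torques, N m; "ee_pos": TCP position; "tool_rot": TCP orientation; "contact_force": force on the tool from outside, world axes, zero at the start; "wrist_torque": the same for the moment, N m; "grip_width": opening from 0.0 (shut) to 1.0 (fully open).
Only numpy, scipy, OpenCV 4.12 (cv2) and the standard library are available. Lean on these libraries where they do the work, as an engineer would, in place of code of your own. Each camera call takes 0.05 s, during which the arm holds its last target.

## Working session

There is one attempt and no reset: what is moved stays moved. The work goes in short steps, Python scripts to look and compute and a shell command to move; the robot and the scene stay as the last step left them, time stands still between calls to the robot, and variables do not carry over. Pictures are saved under pics/ and viewed, and the job is handed in when it is done.

```bash
mkdir -p pics; ls; cat > h.py <<'E'
from plant import ctrl
import cv2, numpy as np
def snap(n,f):
    d=ctrl.get_image(n); cv2.imwrite('pics/'+f,cv2.cvtColor(d['pixels'],cv2.COLOR_RGB2BGR))
    np.savez('pics/'+f[:-4]+'.npz',mtx=d['mtx'],R=d['R'],t=d['t']); return d
def ray(f,u,v,z):
    d=np.load('pics/'+f+'.npz'); R,t,K=d['R'],d['t'],d['mtx']
    c=-R.T@t; r=R.T@np.linalg.solve(K,[u,v,1.]); return c+r*(z-c[2])/r[2]
def proj(f,X):
    d=np.load('pics/'+f+'.npz'); p=d['mtx']@(d['R']@np.array(X)+d['t']); return p[:2]/p[2]
E
python3 - <<'E'
from h import *
for n in ['scene','top','wrist']:
    d=snap(n,n+'0.png'); print(n,-d['R'].T@d['t'])
s=ctrl.state(); print(s)
E
```

```text
pics
scene [0.22484463 0.52364764 0.79463808]
top [ 0.31093327 -0.04316425  1.23750906]
wrist [ 0.24744608 -0.57976231  0.38408632]
{'time_s': 0.15, 'joint_pos': array([-1.47952932e+00,  5.28269534e-01,  1.43359662e+00, -2.68358341e-05,
        1.18140039e+00, -1.78490674e-01]), 'joint_velocities': array([ 2.67092784e-03, -3.09856382e-03, -2.96134280e-03, -8.51194622e-05,
       -4.63472276e-04,  1.09032415e-03]), 'tau': array([ 1.95337907e-04, -4.40431380e+01, -1.76841938e+01,  6.33169385e-02,
        5.52587374e-02, -1.12566463e-04]), 'ee_pos': array([ 0.16653612, -0.60182552,  0.22178966]), 'tool_rot': array([[ 2.66507578e-01, -9.63832807e-01, -1.77281850e-04],
       [-9.63831408e-01, -2.66507498e-01,  1.66465397e-03],
       [-1.65169505e-03, -2.72773082e-04, -9.99998599e-01]]), 'contact_force': array([ 0.57787967, -1.12065012,  0.69544279]), 'wrist_torque': array([ 0.02818773,  0.05014419, -0.00361777]), 'grip_width': 1.0035058711461606}
```

View pics/scene0.png

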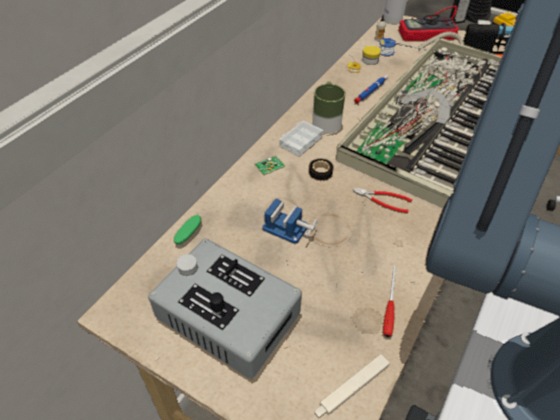

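View pics/top0.png

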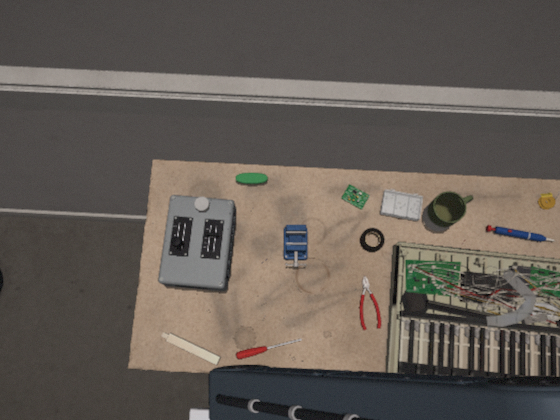

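View pics/wrist0.png

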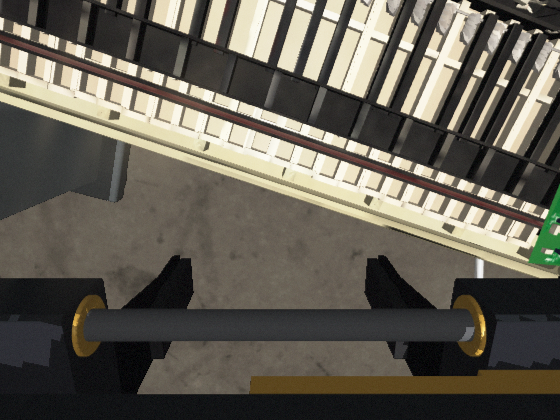

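```bash
python3 - <<'E'
from h import *
a=cv2.imread('pics/top0.png')[180:300,140:340]; cv2.imwrite('pics/top0z.png',cv2.resize(a,None,fx=4,fy=4,interpolation=2))
a=cv2.imread('pics/scene0.png')[190:370,140:330]; cv2.imwrite('pics/scene0z.png',cv2.resize(a,None,fx=4,fy=4,interpolation=2)[:600])
E
```

```text
(no output)
```

View pics/top0z.png

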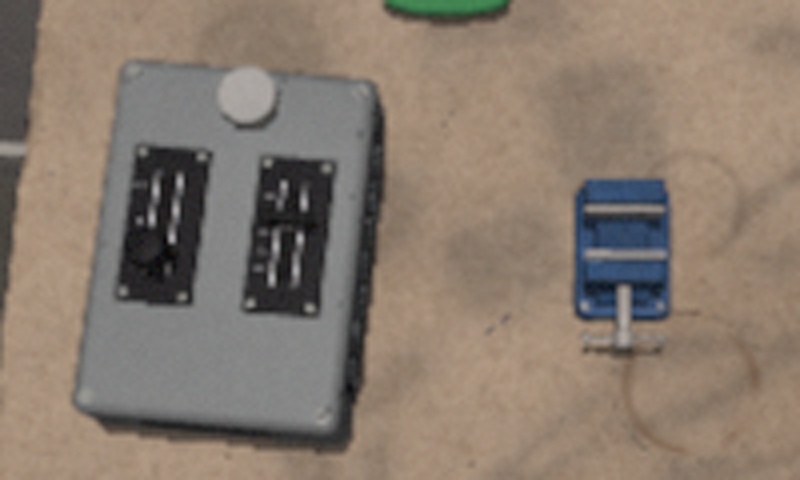

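View pics/scene0z.png

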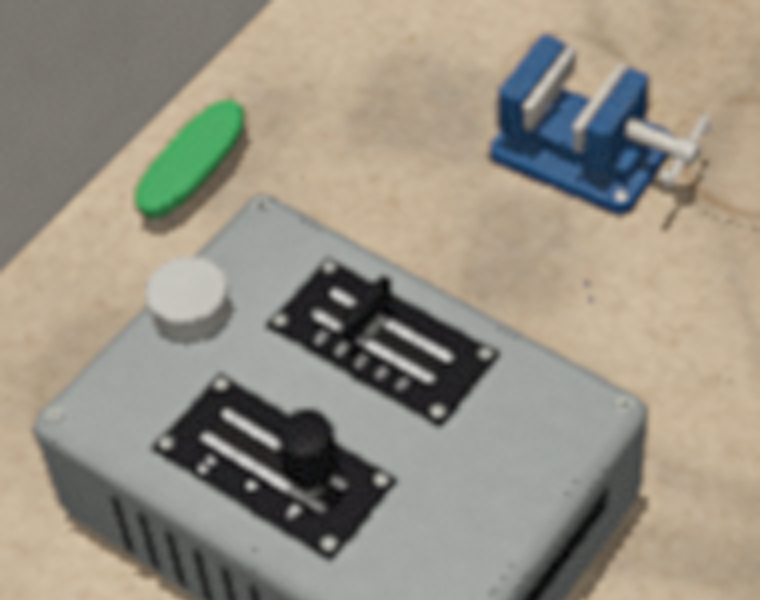

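```bash
cat > est.py <<'E'
from h import *
def T(u,v,z,ox=140,oy=180): return ray('top0',(u+.5)/4-.5+ox,(v+.5)/4-.5+oy,z)
def S(u,v,z): return ray('scene0',(u+.5)/4-.5+140,(v+.5)/4-.5+190,z)
print('ext corners top');
c=np.array([T(*p,.08) for p in [(122,60),(380,82),(350,435),(77,408)]]);print(c.round(3),c.mean(0).round(3))
print([np.linalg.norm(c[i]-c[i-1]).round(3) for i in range(4)])
s=np.array([S(*p,.08) for p in [(260,195),(645,400),(38,425)]]);print(s.round(3), ((s[1]+s[2])/2).round(3), np.linalg.norm(s[0]-s[1]),np.linalg.norm(s[0]-s[2]))
print('handle',T(147,243,.127),S(310,420,.127))
print('tin',T(247,96,.098),S(188,285,.098))
p=np.array([T(*p,.084) for p in [(137,145),(212,152),(190,306),(116,298)]]);print('plateL',p.mean(0))
p=np.array([T(*p,.084) for p in [(262,156),(336,160),(318,315),(242,310)]]);print('plateR',p.mean(0))
print('tab',T(287,222,.107))
print('vice base',[T(*p,.01).round(3) for p in [(576,190),(670,186),(669,318),(576,316)]],[T(*p,.053).round(3) for p in [(580,182),(665,180)]])
print('viceS',[S(*p,.01).round(3) for p in [(490,152),(625,210)]])
print('handle',T(623,342,.03))
E
python3 est.py
```

```text
ext corners top
[[0.65  0.241 0.08 ]
 [0.645 0.082 0.08 ]
 [0.429 0.084 0.08 ]
 [0.436 0.246 0.08 ]] [0.54  0.163 0.08 ]
[np.float64(0.214), np.float64(0.159), np.float64(0.216), np.float64(0.162)]
[[0.643 0.089 0.08 ]
 [0.433 0.093 0.08 ]
 [0.647 0.24  0.08 ]] [0.54  0.167 0.08 ] 0.21014488491944291 0.1513995028726049
handle [0.5278065  0.20413614 0.127     ] [0.52828277 0.2000476  0.127     ]
tin [0.62642672 0.15959322 0.098     ] [0.6283756  0.15743847 0.098     ]
plateL [0.54797502 0.20476951 0.084     ]
plateR [0.54586999 0.12898555 0.084     ]
tab [0.54860026 0.12769274 0.107     ]
vice base [array([ 0.6 , -0.04,  0.01]), array([ 0.605, -0.1  ,  0.01 ]), array([ 0.52 , -0.103,  0.01 ]), array([ 0.518, -0.045,  0.01 ])] [array([ 0.595, -0.043,  0.053]), array([ 0.599, -0.095,  0.053])]
viceS [array([ 0.599, -0.041,  0.01 ]), array([ 0.519, -0.044,  0.01 ])]
handle [ 0.50021988 -0.07432082  0.03      ]
```

```bash
python3 -m crank '[{"linear":[-0.34,-0.50,0],"delta_rot":[0,0,-74]},{"linear":[-0.34,-0.50,0],"delta_rot":[0,0,-74]},{"linear":[-0.34,-0.50,0],"delta_rot":[0,0,-74]},{"linear":[-0.34,-0.50,0],"delta_rot":[0,0,-74]},{"linear":[-0.34,-0.50,0],"delta_rot":[0,0,-74]}]' 0.05 20
```

```text
time_s: 0.78
ee_pos: [0.3697, -0.3623, 0.2224]
tool_rot: [[0.937, -0.35, 0.0], [-0.35, -0.937, 0.001], [-0.0, -0.001, -1.0]]
contact_force: [1.5, -0.1, 0.8]
grip_width: 0.596
```

```bash
python3 -m crank '[{"linear":[0.102,-0.27,0],"delta_rot":[0,0,-20.5]},{"linear":[0.102,-0.27,0],"delta_rot":[0,0,-20.5]},{"linear":[0.102,-0.27,0],"delta_rot":[0,0,-20.5]},{"linear":[0.102,-0.27,0],"delta_rot":[0,0,-20.5]},{"linear":[0.102,-0.27,0],"delta_rot":[0,0,-20.5]}]'
python3 -c "
from h import *
snap('wrist','wrist1.png')"
```

```text
time_s: 1.4
ee_pos: [0.5612, -0.1426, 0.2226]
tool_rot: [[1.0, 0.002, 0.0], [0.002, -1.0, 0.002], [0.0, -0.002, -1.0]]
contact_force: [1.2, -0.3, 0.1]
grip_width: 0.574
```

View pics/wrist1.png

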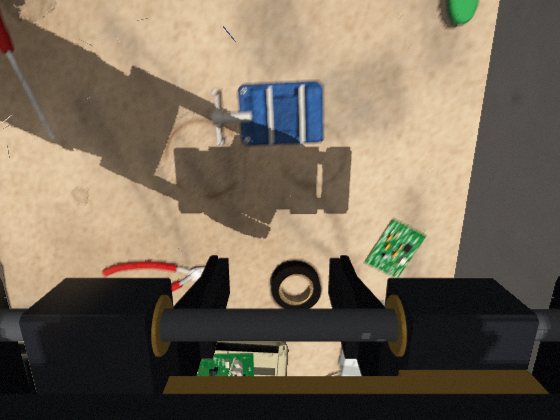

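```bash
python3 - <<'E'
from h import *
for p in [(240,146),(323,142),(323,83),(239,86)]: print(ray('wrist1',*p,.01).round(3))
print('handle ends',ray('wrist1',218,143,.03),ray('wrist1',218,91,.03))
print('tape',ray('wrist1',296,262,.019))
E
```

```text
[ 0.522 -0.103  0.01 ]
[ 0.608 -0.099  0.01 ]
[ 0.605 -0.041  0.01 ]
[ 0.523 -0.044  0.01 ]
handle ends [ 0.50265456 -0.09777429  0.03      ] [ 0.5049878  -0.04969411  0.03      ]
tape [ 0.5816242  -0.22993509  0.019     ]
```

```bash
python3 -m crank '[{"linear":[0.002,0,0.05]},{"linear":[0.002,0,0.10]},{"linear":[0.002,0,0.15]},{"linear":[0.002,0,0.19]},{"linear":[0.002,0,0.200]}]' || true
python3 -m crank '[{"linear":[0.002,0,0.05],"delta_rot":[0,0,0]}]' 2>&1 | head -3 >/dev/null; python3 -c "
from plant import ctrl
print(ctrl.state()['ee_pos'])"
```

```text
[ 0.5703332  -0.13934817  0.1755849 ]$[0]: bad value
```

The first call was refused because delta_rot was missing, and my fallback row then ran. The tool only went down partway, clear of everything, so I'm continuing.

```bash
python3 -m crank '[{"linear":[-0.005,0,0.04],"delta_rot":[0,0,0]},{"linear":[-0.005,0,0.09],"delta_rot":[0,0,0]},{"linear":[-0.005,0,0.135],"delta_rot":[0,0,0]},{"linear":[-0.005,0,0.155],"delta_rot":[0,0,0]},{"linear":[-0.005,0,0.155],"delta_rot":[0,0,0]}]'
```

```text
time_s: 2.2
ee_pos: [0.5659, -0.139, 0.0186]
tool_rot: [[1.0, 0.007, 0.01], [0.007, -1.0, 0.002], [0.01, -0.002, -1.0]]
contact_force: [-0.1, 0.1, -0.0]
grip_width: 0.576
```

```bash
python3 -m crank '[{"linear":[-0.001,0,0.007],"delta_rot":[0,-0.6,0]},{"linear":[-0.001,0,0.013],"delta_rot":[0,-0.6,0]},{"linear":[-0.001,-0.01,0.013],"delta_rot":[0,-0.6,0]},{"linear":[-0.001,-0.02,0.013],"delta_rot":[0,-0.6,0]},{"linear":[-0.001,-0.02,0.013],"delta_rot":[0,-0.6,0]}]'
python3 -c "
from h import *
snap('wrist','wrist2.png')"
```

```text
time_s: 2.82
ee_pos: [0.5647, -0.1177, 0.006]
tool_rot: [[1.0, 0.008, -0.001], [0.008, -1.0, 0.002], [-0.001, -0.002, -1.0]]
contact_force: [0.5, 0.3, 0.6]
grip_width: 0.577
```

View pics/wrist2.png

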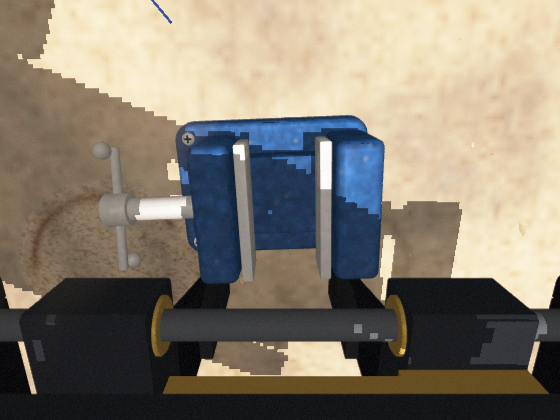

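```bash
python3 -m crank '[{"linear":[0,-0.008,0],"delta_rot":[0,0,0]},{"linear":[0,-0.018,0],"delta_rot":[0,0,0]},{"linear":[0,-0.028,0],"delta_rot":[0,0,0]},{"linear":[0,-0.038,0],"delta_rot":[0,0,0]},{"linear":[0,-0.048,0],"delta_rot":[0,0,0]}]'
python3 -c "
from h import *
snap('wrist','wrist3.png')"
```

```text
time_s: 3.5
ee_pos: [0.5648, -0.0696, 0.0061]
tool_rot: [[1.0, 0.008, -0.0], [0.008, -1.0, 0.001], [-0.0, -0.001, -1.0]]
contact_force: [0.2, -3.5, 0.3]
grip_width: 0.572
```

View pics/wrist3.png

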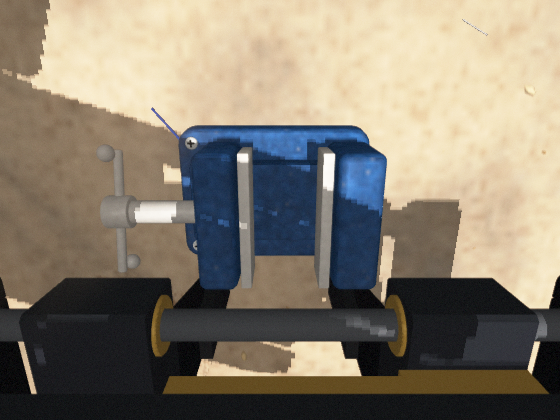

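```bash
python3 -m crank '[{"linear":[0,-0.010,0],"delta_rot":[0,0,0]},{"linear":[0,-0.020,0],"delta_rot":[0,0,0]},{"linear":[0,-0.030,0],"delta_rot":[0,0,0]},{"linear":[0,-0.040,0],"delta_rot":[0,0,0]},{"linear":[0,-0.050,0],"delta_rot":[0,0,0]}]'
python3 -c "
from h import *
print(ray('wrist3',280,127,.01))
snap('wrist','wrist4.png');snap('top','top4.png')
a=cv2.imread('pics/top4.png')[180:300,140:340]; cv2.imwrite('pics/top4z.png',cv2.resize(a,None,fx=4,fy=4,interpolation=2))
"
```

```text
time_s: 4.18
ee_pos: [0.5636, -0.0173, 0.0061]
tool_rot: [[1.0, 0.008, -0.002], [0.008, -1.0, 0.002], [-0.002, -0.002, -1.0]]
contact_force: [0.3, -2.6, -0.5]
grip_width: 0.58
[0.56562426 0.00311465 0.01      ]
```

View pics/wrist4.png

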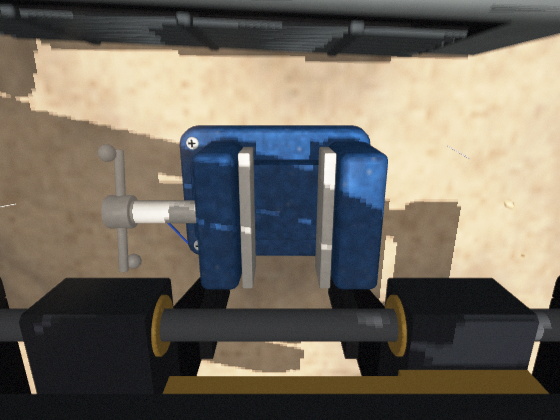

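View pics/top4z.png

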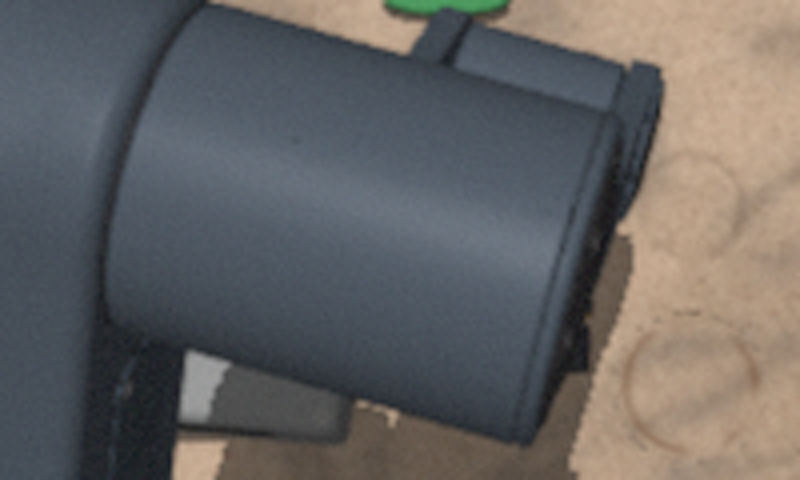

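```bash
python3 -c "
from h import *
print(ray('wrist4',280,127,.01),[ray('wrist4',*p,0).round(3) for p in [(100,44),(280,53),(390,61)]])
"
```

```text
[0.56442237 0.05543045 0.01      ] [array([0.487, 0.089, 0.   ]), array([0.564, 0.086, 0.   ]), array([0.612, 0.083, 0.   ])]
```

```bash
python3 -m crank '[{"linear":[0,-0.004,0],"delta_rot":[0,0,0]},{"linear":[0,-0.008,0],"delta_rot":[0,0,0]},{"linear":[0,-0.008,0],"delta_rot":[0,0,0]},{"linear":[0,0.005,0],"delta_rot":[0,0,0]},{"linear":[0,0.020,0],"delta_rot":[0,0,0]}]'
python3 -m crank '[{"linear":[0,0.01,0],"delta_rot":[0,0,0]},{"linear":[0,0.02,-0.05],"delta_rot":[0,0,0]},{"linear":[0,0.02,-0.10],"delta_rot":[0,0,0]},{"linear":[0,0.02,-0.16],"delta_rot":[0,0,0]},{"linear":[0,0.02,-0.22],"delta_rot":[0,0,0]}]' 0
python3 -c "
from h import *
snap('wrist','wrist5.png');snap('scene','scene5.png')"
```

```text
time_s: 4.9
ee_pos: [0.5631, -0.037, 0.0059]
tool_rot: [[1.0, 0.009, -0.003], [0.009, -1.0, 0.004], [-0.003, -0.004, -1.0]]
contact_force: [0.7, 0.0, 0.5]
grip_width: 0.571
time_s: 5.52
ee_pos: [0.5634, -0.0587, 0.2276]
tool_rot: [[1.0, 0.008, -0.004], [0.008, -1.0, 0.004], [-0.003, -0.004, -1.0]]
contact_force: [1.0, -0.5, -0.3]
grip_width: 0.089
```

View pics/wrist5.png

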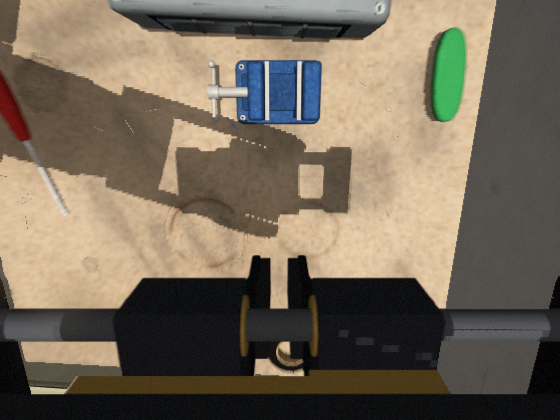

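View pics/scene5.png

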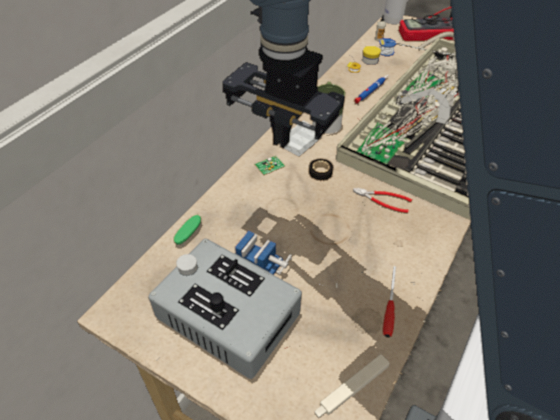

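```bash
python3 -c "
from h import *
for p in [(240,123),(321,123),(320,61),(238,61)]: print(ray('wrist5',*p,.01).round(3))
print([ray('wrist5',*p,0).round(3) for p in [(160,37),(280,40),(340,39)]])
print([ray('wrist5',*p,0.08).round(3) for p in [(113,4),(389,10)]])
"
```

```text
[0.523 0.004 0.01 ]
[0.607 0.005 0.01 ]
[0.603 0.064 0.01 ]
[0.523 0.063 0.01 ]
[array([0.445, 0.086, 0.   ]), array([0.564, 0.084, 0.   ]), array([0.623, 0.085, 0.   ])]
[array([0.435, 0.096, 0.08 ]), array([0.647, 0.093, 0.08 ])]
```

```bash
python3 -m crank '[{"linear":[-0.078,-0.262,0],"delta_rot":[0,0,0.5]},{"linear":[-0.078,-0.262,0],"delta_rot":[0,0,0.5]},{"linear":[-0.078,-0.262,0],"delta_rot":[0,0,0.5]},{"linear":[-0.078,-0.262,0],"delta_rot":[0,0,0.5]},{"linear":[-0.078,-0.262,0],"delta_rot":[0,0,0.5]}]' 0
python3 -m crank '[{"linear":[0,0,0],"delta_rot":[0,0,0]}]'
python3 -c "
from h import *
snap('wrist','wrist6.png');snap('scene','scene6.png')
a=cv2.imread('pics/scene6.png')[150:370,100:340]; cv2.imwrite('pics/scene6z.png',cv2.resize(a,None,fx=2.5,fy=2.5,interpolation=2))"
```

```text
time_s: 6.25
ee_pos: [0.4861, 0.2038, 0.2315]
tool_rot: [[1.0, 0.003, 0.01], [0.003, -1.0, 0.0], [0.01, 0.0, -1.0]]
contact_force: [1.2, 0.9, -0.3]
grip_width: 0.006
time_s: 6.38
ee_pos: [0.4852, 0.2045, 0.2309]
tool_rot: [[1.0, 0.005, 0.009], [0.005, -1.0, -0.0], [0.009, 0.0, -1.0]]
contact_force: [0.3, -0.7, -0.5]
grip_width: 0.008
```

View pics/scene6z.png

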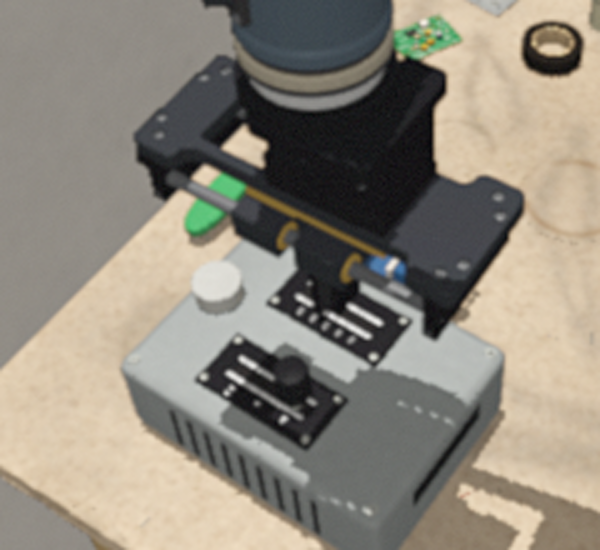

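View pics/wrist6.png

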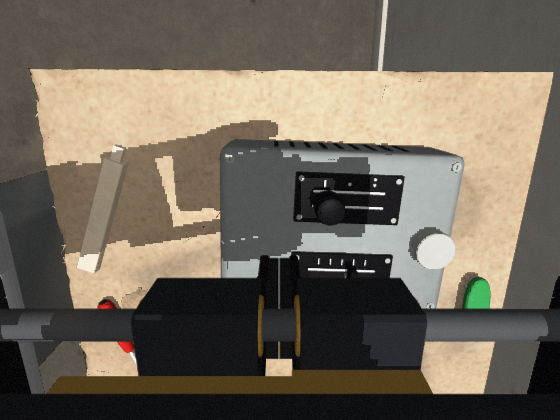

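```bash
python3 -c "
from h import *
print('handle',ray('wrist6',330,210,.127),'tab',ray('wrist6',352,270,.107))
P=[(305,179),(399,182),(394,221),(301,217)]
print([ray('wrist6',*p,.084).round(3) for p in P])
print(proj('wrist6',[.4852,.2045,.127]))
a=cv2.imread('pics/scene6.png')[290:310,205:228]
print(ray('scene6',100+292/2.5,150+363/2.5,.127))
"
```

```text
handle [0.52688321 0.20752814 0.127     ] tab [0.55222036 0.14624328 0.107     ]
[array([0.51 , 0.223, 0.084]), array([0.594, 0.221, 0.084]), array([0.593, 0.184, 0.084]), array([0.508, 0.188, 0.084])]
[276.36979895 213.5857548 ]
[0.52808586 0.20119508 0.127     ]
```

```bash
python3 -m crank '[{"linear":[0,0,0.04],"delta_rot":[0,-0.5,0]},{"linear":[0,0,0.08],"delta_rot":[0,-0.5,0]},{"linear":[0,0,0.11],"delta_rot":[0,-0.5,0]},{"linear":[0,0,0.125],"delta_rot":[0,-0.5,0]},{"linear":[0,0,0.125],"delta_rot":[0,-0.5,0]}]'
python3 -c "
from h import *
snap('scene','scene7.png');snap('wrist','wrist7.png')
a=cv2.imread('pics/scene7.png')[150:370,100:340]; cv2.imwrite('pics/scene7z.png',cv2.resize(a,None,fx=2.5,fy=2.5,interpolation=2))"
```

```text
time_s: 7.1
ee_pos: [0.4869, 0.2019, 0.1051]
tool_rot: [[1.0, 0.001, -0.002], [0.001, -1.0, -0.001], [-0.002, 0.001, -1.0]]
contact_force: [0.4, 1.1, 0.6]
grip_width: 0.004
```

View pics/scene7z.png

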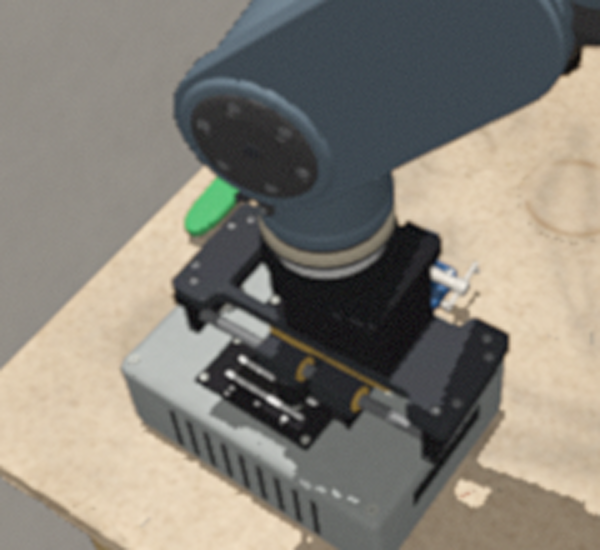

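View pics/wrist7.png

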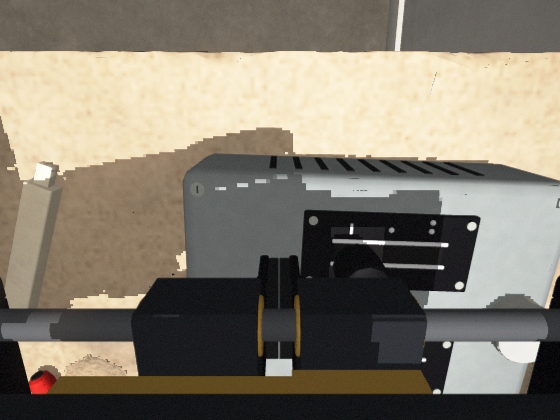

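```bash
python3 -m crank '[{"linear":[0.006,-0.001,0],"delta_rot":[0,0,0]},{"linear":[0.012,-0.001,0],"delta_rot":[0,0,0]},{"linear":[0.018,-0.001,0],"delta_rot":[0,0,0]},{"linear":[0.024,-0.001,0],"delta_rot":[0,0,0]},{"linear":[0.030,-0.001,0],"delta_rot":[0,0,0]}]'
python3 -m crank '[{"linear":[0.005,0,0],"delta_rot":[0,0,0]},{"linear":[0.010,0,0],"delta_rot":[0,0,0]},{"linear":[0.015,0,0],"delta_rot":[0,0,0]}]'
python3 -c "
from h import *
snap('wrist','wrist8.png')"
```

```text
time_s: 7.82
ee_pos: [0.5158, 0.2034, 0.1065]
tool_rot: [[1.0, 0.003, -0.004], [0.003, -1.0, -0.001], [-0.004, 0.001, -1.0]]
contact_force: [-2.2, -0.9, 0.7]
grip_width: 0.004
time_s: 8.2
ee_pos: [0.5294, 0.2035, 0.1063]
tool_rot: [[1.0, 0.002, -0.008], [0.002, -1.0, -0.002], [-0.008, 0.001, -1.0]]
contact_force: [-6.8, 1.1, 5.0]
grip_width: 0.009
```

View pics/wrist8.png

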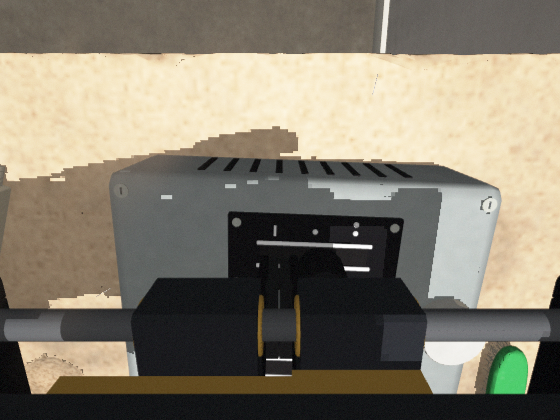

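```bash
python3 -m crank '[{"linear":[0.004,0,0],"delta_rot":[0,0,0]},{"linear":[0.008,0,0],"delta_rot":[0,0,0]},{"linear":[0.012,0,0],"delta_rot":[0,0,0]}]'
python3 -m crank '[{"linear":[0.003,0,0],"delta_rot":[0,0,0]}]'
```

```text
time_s: 8.62
ee_pos: [0.5424, 0.2034, 0.1062]
tool_rot: [[1.0, 0.002, -0.006], [0.002, -1.0, -0.002], [-0.006, 0.002, -1.0]]
contact_force: [0.5, 0.5, -0.3]
grip_width: 0.005
time_s: 8.75
ee_pos: [0.5472, 0.2036, 0.1063]
tool_rot: [[1.0, 0.002, -0.003], [0.002, -1.0, -0.001], [-0.003, 0.001, -1.0]]
contact_force: [0.1, -0.7, -0.3]
grip_width: 0.001
```

```bash
python3 -m crank '[{"linear":[0.002,0,0],"delta_rot":[0,0,0]},{"linear":[0.004,0,0],"delta_rot":[0,0,0]}]'
python3 -c "
from h import *
snap('wrist','wrist9.png')"
```

```text
time_s: 9.0
ee_pos: [0.5495, 0.2036, 0.1061]
tool_rot: [[1.0, 0.002, -0.007], [0.002, -1.0, -0.001], [-0.007, 0.001, -1.0]]
contact_force: [-6.4, 0.1, 5.0]
grip_width: 0.003
```

View pics/wrist9.png

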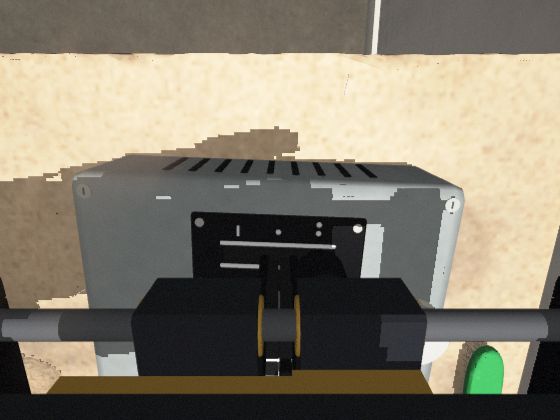

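```bash
python3 -m crank '[{"linear":[-0.015,0,0],"delta_rot":[0,0,0]},{"linear":[-0.035,0,0],"delta_rot":[0,0,0]},{"linear":[-0.045,0,-0.04],"delta_rot":[0,0,0]},{"linear":[-0.045,0,-0.10],"delta_rot":[0,0,0]},{"linear":[-0.045,0,-0.15],"delta_rot":[0,0,0]}]'
python3 -m crank '[{"linear":[0,0,0],"delta_rot":[0,0,0]},{"linear":[0,0,0],"delta_rot":[0,0,0]}]'
python3 -c "
from h import *
snap('wrist','wrist10.png');snap('scene','scene10.png')
a=cv2.imread('pics/scene10.png')[150:370,100:340]; cv2.imwrite('pics/scene10z.png',cv2.resize(a,None,fx=2.5,fy=2.5,interpolation=2))"
```

```text
time_s: 9.68
ee_pos: [0.5054, 0.2038, 0.2585]
tool_rot: [[1.0, 0.002, -0.005], [0.002, -1.0, -0.001], [-0.005, 0.001, -1.0]]
contact_force: [0.9, 0.4, 0.0]
grip_width: 0.007
time_s: 9.93
ee_pos: [0.5047, 0.2037, 0.2582]
tool_rot: [[1.0, 0.003, -0.005], [0.003, -1.0, -0.001], [-0.005, 0.001, -1.0]]
contact_force: [0.7, -0.2, -1.1]
grip_width: 0.008
```

View pics/scene10z.png

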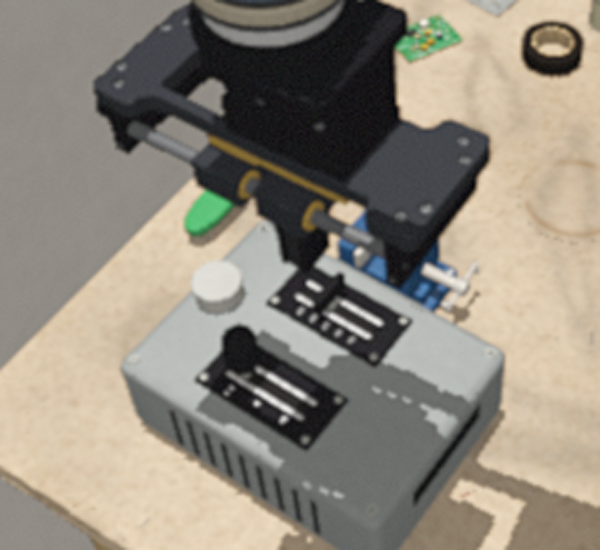

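View pics/wrist10.png

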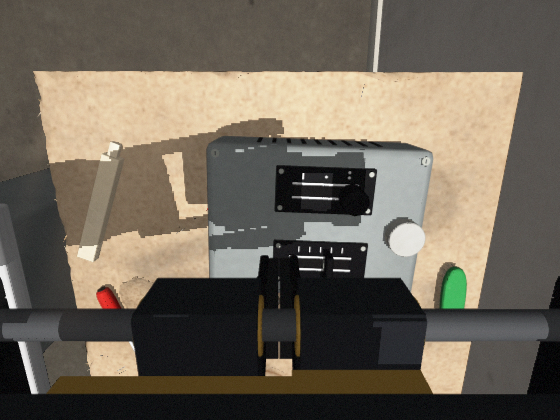

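```bash
python3 -c "
from h import *
print(ray('wrist10',355,200,.127),ray('scene10',100+240/2.5,150+340/2.5,.127))
print('tin',ray('wrist10',407,238,.098),ray('scene10',100+218/2.5,150+281/2.5,.098))
print('tin before',ray('wrist6',436,249,.098))
s=[ray('scene10',100+u/2.5,150+v/2.5,.107) for u,v in [(340,280)]];print(s, ray('scene6',100+316/2.5,150+285/2.5,.107), ray('scene0',140+383/4,190+285/4,.107))
"
```

```text
[0.56959259 0.20740808 0.127     ] [0.56703205 0.20465786 0.127     ]
tin [0.62838446 0.16186258 0.098     ] [0.62543319 0.15953865 0.098     ]
tin before [0.628311   0.16259563 0.098     ]
[array([0.54888914, 0.1191089 , 0.107     ])] [0.56055215 0.13137215 0.107     ] [0.55017868 0.11800212 0.107     ]
```

```bash
python3 -c "
from h import *
out=[]
for f in ['scene0','scene10']:
    a=cv2.imread('pics/'+f+'.png')[260:330,170:250]; out.append(cv2.resize(a,None,fx=5,fy=5,interpolation=cv2.INTER_CUBIC))
cv2.imwrite('pics/cmp.png',np.hstack(out)[:, :800])
print(proj('scene10',[.528,.203,.127])-[170,260],proj('scene10',[.572,.2025,.127])-[170,260])"
```

```text
[46.17353061 36.04374481] [24.38027291 23.70737064]
```

View pics/cmp.png

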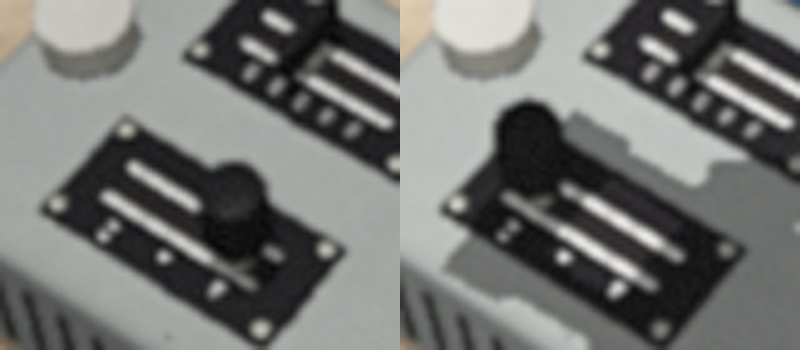

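The handle moved by (-21, -12) px and a full 44 mm predicts (-22, -12), so the lever is at the second stop. The tab and tin have not moved.

```bash
python3 -c "
from plant import ctrl
print(ctrl.state()['contact_force']); print(ctrl.close_job())"
```

```text
[-0.01266117  0.69290535 -0.50316139]
the job is handed in; nothing more can be done
None
```

I pushed the vice in front of the grille, then pushed the speed lever past low to the high stop. After that I backed the arm away and handed the job in at about 10 s on the robot's clock (the limit is 51 s).

**Last checks:**
- **Vice:** I last measured it after pushing it, before moving the lever. It stood upright with its near side about 21 mm from the grille and its origin about 52 mm from it. Sideways it was about 13 mm from the grille's middle. The final scene picture showed it still upright there, partly hidden by the gripper.
- **Speed lever:** the wrist camera put its travel at 42.7 mm and the before/after scene pictures at about 43 mm. A rougher scene-camera estimate gave 39 mm, which disagrees with those. It snapped forward past half-way and then resisted at about 6 N at the end of the slot, which fits the high stop.
- **Flat tab and tin:** the flat tab looked unmoved side by side, and the tin measured within picture error of where it started.
- **Other bystanders:** the tape and the small board looked undisturbed in the last picture. The side cutters were last seen in place just after the vice push, and the arm did not go near them again.
- **Contact:** nothing was touching the robot at hand-in, with a force reading under 1 N.

**Slip:** one move call was refused because I left out the turn, and a leftover test row of mine then ran. It only lowered the tool partway in free space and touched nothing.

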